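Dock a battery pack and fold the keeper flap

ROBOT

A 6-joint arm with a two-finger parallel gripper is mounted at the origin on a cart in front of the work surface, level with it; the furniture and walls round the work are solid. World frame = base frame: x ahead of the robot, y to its left, z up, the work surface at z = 0. Lengths are in m, angles in rad, forces in N, time in s.
With the tool pointing down it reaches from about 0.35 to 0.85 m from the base axis. Payload 8.1 kg.
Tool frame: the origin (TCP) lies on the centre line of the jaws, within the pads' length; the fingertips stand 22 mm ahead of it and the grasp point (between the pads) lies 3 mm ahead of it; z points along the fingers, y is the line along which they close (so a half turn about z gives the same grasp; the last joint's range is limited). The gripper opens to 93 mm and grips with 3 to 60 N. Pads are 15 mm wide; open, the fingers measure 128 mm over their backs; the gripper's body (75 mm by 188 mm) begins 65 mm behind the grasp point.
Start: joints at [1.124, 0.13, 1.488, -0, 1.523, -0.085], TCP at [0.212, 0.561, 0.241] pointing down, gripper open.
Joint ranges: [-2.96, 2.96], [-0.89, 2.26], [0.02, 2.5], [-1.34, 4.48], [0, 2.73], [-2.66, 2.66]. Speed limits (rad/s): [2.39, 2.39, 2.79, 3.14, 3.14, 3.14].

INTERFACE

Orientations are given as a rotation vector (axis times angle).
In Python, from plant import robot gives the robot as it stands.
- The arm moves only by the tool tcp_steps, called as a command line: name --pt "numbers of a row" for each row, then --argument value for the rest. Schema: {"type":"object","properties":{"deltas":{"type":"array","items":{"type":"array","items":{"type":"number"},"minItems":5,"maxItems":5},"minItems":1,"maxItems":20},"grip_n":{"type":"number"},"only":{"type":"string"},"quiet":{"type":"boolean"},"lines":{"type":"string"}},"required":["deltas"],"additionalProperties":false}. deltas is a list of rows, 1 to 20 of them, each of 5 numbers: the finger opening in m, then dx, dy, dz in shares of the most that a row can go, 1 being 50 mm, then a turn about the tool's z in rad; each row shifts and turns the commanded pose from where the row before left it, along the tool's axes as they then stand; what a row does not reach is not made up. A row lasts 1/10 s, in which the tool goes at most 0.05 m and 0.15 rad, less where a joint would pass 70% of its speed; a pose out of reach is approached as far as the arm can. The fingers move at their own pace and stop on an object; grip_n is the grip in N (left out, the last holds). Time passes only in rows, so rows that do not move let the fingers close. The tool returns the time, the measured TCP pose, the force, the opening and the grip force at its end. only (a regular expression) keeps the lines of the reply that match it, lines (a string "A,B") keeps lines A to B, and quiet returns only ok. Input that does not fit is refused with a message, and nothing moves.
- robot.read_state(): the state, without advancing time (a new reading comes with each control period).
- robot.read_camera(name): name is "scene" or "side" or "wrist"; returns a dict with "image" (400x640x3 uint8, red, green, blue), "fx", "fy", "cx", "cy" (pixels), "R" (3x3) and "t" (3): a world point X has camera coordinates R X + t. Camera axes: x right, y down, z forward; pixel columns grow to the right and rows downward; lengths in m; the calibration is good to about 2 mm. A picture is of the moment at which its call begins. There is no depth.
- robot.close_job(): hands the job in; it is judged then, once.
The state is a dict: "t": time; "q": joint angles; "dq": joint speeds; "joint_torque": joint torques, N m; "tool_pos": TCP position; "orientation": TCP orientation; "force": force on the tool from outside, world axes, zero at the start; "wrist_torque": the same for the moment, N m; "opening": finger opening in m; "gripper_force": force on a finger pad.
Only numpy, scipy, OpenCV 4.12 (cv2) and the standard library are available. Lean on these libraries where they do the work, as an engineer would, in place of code of your own. Each camera call takes 0.05 s, during which the arm holds its last target. There are 200 camera calls.

TASK

Put the blue battery pack on the sloping grey charging dock: lay it on the open upper part of the deck with its yellow-banded end facing down the slope, and slide it down under the rails until it is fully home and the spring catch snaps into its underside. Then let go and fold the orange keeper flap down flat behind it. Leave the other things on the bench where they are.

Things in the scene. Friction and masses are not known exactly. Their poses are not given: they have to be found in the camera images.
- pack: Loose blue battery pack, 0.3-0.6 kg, upright on the bench. Origin: centre of underside; x from nose (yellow band, -x end) to tail, z up. Black foot flange 90 (x) x 66 (y) x 8 mm high; above it the body to grip, 88 mm long, 50 mm wide, 8 to 58 mm above the underside. Cross groove 18 mm wide in the underside, 25 mm from the origin towards the nose, for the catch. Starts nose roughly to the right.
- pack_nose (a point): Middle of the pack's lower nose edge, 45 mm from its origin along -x.
- shoe: Fixed dock deck sloping 30 degrees, low end on the right (world -y, within 15 degrees), on a grey wedge 104 mm wide, left or right of the pack. Axes: x up the slope (to the left), y across (towards the robot), z square out of the deck; deck surface z = 0. Origin: where the pack's origin lies when fully home, axes parallel to the pack's. End stop 20 mm high with its face at x = -46 mm.
- rail_mouth (a point): Upper end of the two black rails, at x = -4 mm in the shoe's frame. They run down to x = -46 mm: walls 70 mm apart (foot 66 mm), with lips over the foot 55 mm apart (body 50 mm), 11 mm clear beneath (foot 8 mm), tops at 17 mm. Flared lead-in: walls to x = +11 mm, turned-up lip ends to x = +4 mm, 20 mm high.
- lay_point (a point): Where the pack's origin can be laid on the open deck, square to it, nose downhill: x = 52 mm (+-1.5), y = 0 (+-3) in the shoe's frame; then slide it 52 mm down the slope (-x). The deck is slippery: a released pack may slide down by itself, but only to the catch. A shelf of instruments overhangs the back of the bench (world x over 0.6, z over 0.45 m): keep the wrist clear of it.
- catch (a joint): Spring catch: rounded steel bump 14 mm wide in the deck, at x = -25 mm of the shoe, standing 3 mm out. Value: metres pressed in; 0 = out, 0.003 = flush under the foot. The nose meets it about 28 mm short of home; pushing past takes some 5 to 12 N along the slope, more than the pack's weight gives; fully home it springs out into the groove and holds the pack.
- flap (a joint): Hinge of the orange keeper flap, rad: 0 = folded flat along the deck, pointing downhill into the gap behind a home pack; 1.57 = square to the deck; start 1.95 to 2.2, nearly vertical. Stays where left; turns with 1 to 2 N at the free edge, pushed from behind (uphill) over downhill. Cannot close if the pack is over 5 mm short of home.
- flap_hinge_line (a point): Middle of the flap's hinge axis (parallel to the shoe's y), at x = 108 mm, y = 0, z = 11 mm in the shoe's frame. The dock ends 10 mm behind it.
- flap_edge (a point): Middle of the flap's free edge, 58 mm from the hinge axis. The flap is a plate 76 mm wide and 6 mm thick, its middle plane through the hinge axis.
- masking_tape: Bystander: roll of tan masking tape lying flat, 100 mm across, 25 mm high. Origin: centre of its underside.
- circuit_board: Bystander: green circuit board, 50 x 70 x 18 mm. Origin: centre of its underside.
- red_pliers: Bystander: red-handled pliers lying flat, 58 x 176 x 14 mm. Origin: centre of the underside.
- multimeter: Bystander: orange multimeter lying face up, 150 x 75 x 46 mm. Origin: centre of its underside.

How it is judged:
On the way:
1. the pack is fully home on the shoe with the catch sprung out into its groove, while the flap still stands open (x of pack in the frame of shoe between -0.003 and 0.003 m and y of pack in the frame of shoe between -0.004 and 0.004 m and z of pack in the frame of shoe between -0.003 and 0.003 m and angle between the z axis of pack and the z axis of shoe, either way round below 0.06 rad and angle between the x axis of pack and the x axis of shoe, either way round below 0.12 rad and value of joint catch below 0.001 m and value of joint flap above 0.6 rad), for 0.2 s.
At the end, for the whole second after the job is handed in: The pack is at rest fully home on the shoe (origin within 3 mm along the slope, 4 mm across, 3 mm in height; parallel within 0.06 rad to deck, 0.12 rad to rails), the catch is out (pressed in under 1 mm) and the flap is folded flat (under 0.12 rad) (x of pack in the frame of shoe between -0.003 and 0.003 m and y of pack in the frame of shoe between -0.004 and 0.004 m and z of pack in the frame of shoe between -0.003 and 0.003 m and angle between the z axis of pack and the z axis of shoe, either way round below 0.06 rad and angle between the x axis of pack and the x axis of shoe, either way round below 0.12 rad and value of joint catch below 0.001 m and value of joint flap below 0.12 rad and linear speed of pack below 0.01 m/s); the robot touches nothing.
It fails at once if a bystander (tape, board, pliers or multimeter) is moved by more than 20 mm (distance of any of masking_tape, circuit_board, red_pliers, multimeter from where it was at the start of the episode above 0.02 m).
It also fails if it takes over 67 s, if anything falls off the work surface, if the arm or the gripper's body presses on something with over 40 N, if the wrist force passes 120 N, or if a joint passes its speed limit or range.

## Working session

There is one attempt and no reset: what is moved stays moved. The work goes in short steps, Python scripts to look and compute and a tool call to move; the robot and the scene stay as the last step left them, time stands still between calls to the robot, and variables do not carry over. Pictures are saved under pics/ and viewed, at most 10 in all, crops included, and the job is handed in when it is done.

```bash
ls; mkdir -p pics
```

Run:
```python
from plant import robot
import cv2,numpy as np
for n in ["scene","side"]:
    c=robot.read_camera(n); cv2.imwrite(f"pics/{n}0.png",c["image"][:,:,::-1]); print(n,c["fx"],c["cx"],c["cy"],np.round(c["R"],3).tolist(),np.round(c["t"],3))
s=robot.read_state(); print({k:np.round(v,3) for k,v in s.items()})
```

```text
pics
plant.py
scene 435.1296286908915 316.557018579471 202.65868075683903 [[0.908, -0.418, 0.012], [-0.158, -0.369, -0.916], [0.387, 0.83, -0.401]] [-0.489  0.181  1.241]
side 391.17590389935566 319.6176557333649 197.73997666215277 [[-0.999, 0.052, 0.002], [0.028, 0.579, -0.815], [-0.044, -0.814, -0.58]] [0.539 0.073 1.579]
{'t': np.float64(0.1), 'q': array([ 1.124,  0.131,  1.489, -0.   ,  1.523, -0.085]), 'dq': array([-0.001, -0.002, -0.002,  0.001, -0.001, -0.   ]), 'joint_torque': array([ 1.0000e-03, -5.6134e+01, -4.9309e+01,  7.7000e-02,  2.9000e-02,
       -0.0000e+00]), 'tool_pos': array([0.212, 0.561, 0.24 ]), 'orientation': array([-5.65e-01, -3.09e+00,  3.00e-03]), 'force': array([0.063, 0.203, 0.08 ]), 'wrist_torque': array([-0.057,  0.013, -0.018]), 'gripper_force': np.float64(0.0), 'opening': np.float64(0.093)}
```

View pics/scene0.png

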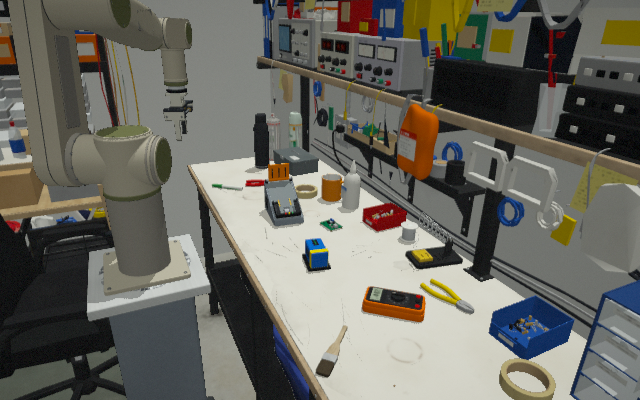

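View pics/side0.png

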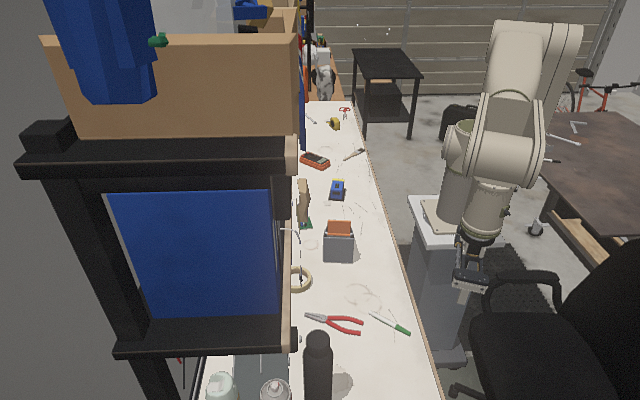

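The scene picture shows the pack at about (316,255), the dock at (283,205) and its flap at (279,172). In the side picture the pack is at (337,190), the dock at (338,242) and the flap at (340,228). I'll zoom in.

Run:
```python
import cv2,numpy as np
a=cv2.imread("pics/scene0.png")[155:275,255:335]; b=cv2.imread("pics/side0.png")[170:270,310:370]
a=cv2.resize(a,None,fx=5,fy=5,interpolation=cv2.INTER_CUBIC); b=cv2.resize(b,None,fx=6,fy=6,interpolation=cv2.INTER_CUBIC)
cv2.imwrite("pics/zoom0.png",np.hstack([a,b]))
```

```text
(no output)
```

View pics/zoom0.png

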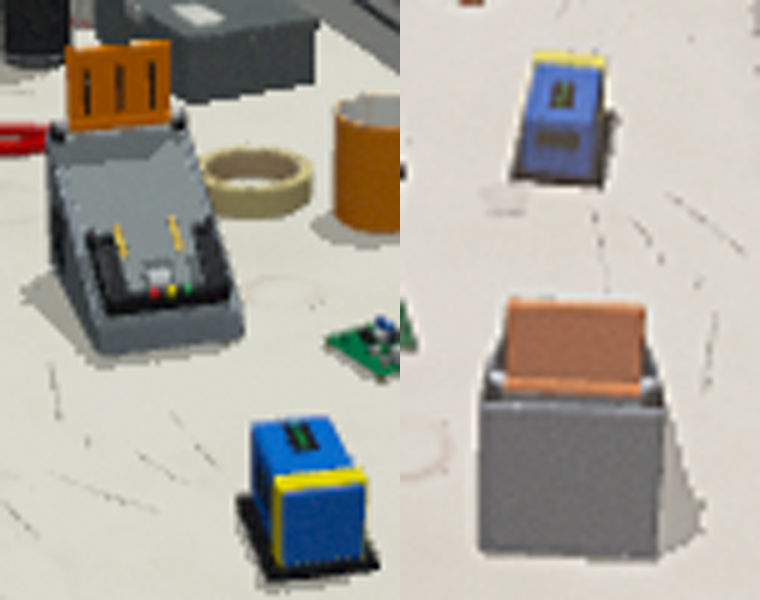

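The zoom shows clear corners for the pack, the flap and the wedge, so I'll fit poses to them.

Create h.py:
```python
from plant import robot
import numpy as np
from scipy.optimize import least_squares
from scipy.spatial.transform import Rotation as Ro
def proj(c,X):
    p=np.asarray(X)@np.array(c["R"]).T+c["t"]; return np.c_[c["fx"]*p[:,0]/p[:,2]+c["cx"],c["fy"]*p[:,1]/p[:,2]+c["cy"]]
def packR(yaw): return Ro.from_euler('z',yaw).as_matrix()
def shoeR(yaw): return (Ro.from_euler('z',yaw)*Ro.from_euler('y',-np.pi/6)).as_matrix()
def packX(p,L): return np.array(L)/1000@packR(p[2]).T+[p[0],p[1],0]
def shoeX(p,L): return np.array(L)/1000@shoeR(p[3]).T+p[:3]
def flapL(th): return [[108-58*np.cos(th),s,11+58*np.sin(th)] for s in (38,-38)]
```

Create fit.py:
```python
from h import *
cs=robot.read_camera("scene"); cd=robot.read_camera("side")
S=lambda P:np.array(P)/5+[254.6,154.6]
D=lambda P:(np.array(P)-[400,0])/6+[309.6,169.6]
def show(f,p0):
    r=least_squares(f,p0,loss='soft_l1',x_scale=[.1]*len(p0)); print(np.round(r.x,4)); print(np.round(f(r.x).reshape(-1,2),1).tolist()); return r.x
pl=[[-44,25,58],[-44,-25,58],[44,25,58],[44,-25,58],[-45,33,0],[-45,-33,0],[45,33,8]]; po=S([[274,487],[368,480],[252,421],[330,416],[270,580],[382,570],[237,498]])
dl=[[-44,-25,58],[-44,25,58],[45,-33,0],[45,33,0]]; do=D([[534,54],[607,56],[512,180],[605,187]])
show(lambda p:np.r_[proj(cs,packX(p,pl))-po,proj(cd,packX(p,dl))-do].ravel(),[.45,0.1,1.57])
fo=S([[66,46],[170,40]]);ho=S([[72,131],[171,124]]);fd=D([[644,307],[508,300]])
def g(p):
    X=shoeX(p,flapL(p[4])+[[108,38,11],[108,-38,11]])
    w=shoeX(p,[[118,52,0],[118,-52,0]]);w[:,2]=0
    return np.r_[proj(cs,X)-np.r_[fo,ho],proj(cd,X[:2])-fd,proj(cd,w)-D([[657,557],[480,553]]),proj(cd,shoeX(p,[[118,52,0],[118,-52,0]]))-D([[665,405],[482,403]])].ravel()
show(g,[.45,.35,.06,1.57,2.1])
```

```bash
python3 fit.py
```

```text
[ 0.4565 -0.1728  1.3755]
[[1.6, 0.9], [0.2, 0.3], [-0.7, -0.7], [0.2, -1.4], [-0.5, 0.6], [-0.3, -0.1], [-0.3, -1.2], [0.6, -1.3], [-0.1, -0.8], [-0.3, 0.1], [-0.4, 0.3]]
[0.4813 0.1335 0.0534 1.4856 2.1384]
[[-0.0, 0.9], [-0.1, 0.0], [-0.5, -0.4], [0.1, -1.3], [0.4, -0.2], [-0.3, 0.4], [-0.1, -0.6], [-0.4, -0.7], [0.3, 0.4], [-0.5, 0.0]]
```

Add to h.py:
```python
import sys
def delta(target,yaw=None):
    """remaining move to TCP target in tool axes, and tool-z turn to make tool y point along world yaw"""
    s=robot.read_state(); R=Ro.from_rotvec(s["orientation"]).as_matrix()
    print("t",round(float(s["t"]),1),"tcp",np.round(s["tool_pos"],4),"rot",np.round(R[:,1],3),"F",np.round(s["force"],1))
    if yaw is not None:
        a=np.arctan2(R[1,1],R[0,1]); d=-(yaw-a); print("turn",round((d+np.pi/2)%np.pi-np.pi/2,4))
    print("tool delta",np.round(R.T@(np.array(target)-s["tool_pos"]),4))
```

```text
(no output)
```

tcp_steps --pt "0.093 0 0 0 0.14" --pt "0.093 0 0 0 0.14" --pt "0.093 0 0 0 0.14" --pt "0.093 0 0 0 0.14" --pt "0.093 0 0 0 0.14" --pt "0.093 0 0 0 0.14" --pt "0.093 0 0 0 0.14" --pt "0.093 0 0 0 0.14" --pt "0.093 0 0 0 0.14" --pt "0.093 0 0 0 0.14" --pt "0.093 0 0 0 0" --grip_n 12

```text
t: 1.3
tool_pos: [0.2123, 0.561, 0.2404]
orientation: [2.425, 1.996, -0.001]
force: [0.1, -0.5, -0.5]
opening: 0.0923
gripper_force: 0.0
```

```bash
python3 -c "
from h import *
delta([.39,.02,.3],1.3755-np.pi/2)"
```

```text
t 1.3 tcp [0.2123 0.561  0.2404] rot [ 0.981 -0.192 -0.   ] F [ 0.1 -0.5 -0.5]
turn 0.0019
tool delta [-0.4968  0.2783 -0.0594]
```

Units first: shifts go in shares of 50 mm. So -0.042 m is -0.84, -0.04 m is -0.8.

tcp_steps --pt "0.093 0 0 -0.8 0" --pt "0.093 -0.8 0.46 -0.4 0" --pt "0.093 -0.84 0.46 0 0" --pt "0.093 -0.84 0.46 0 0" --pt "0.093 -0.84 0.46 0 0" --pt "0.093 -0.84 0.46 0 0" --pt "0.093 -0.84 0.46 0 0" --pt "0.093 -0.84 0.46 0 0" --pt "0.093 -0.84 0.46 0 0" --pt "0.093 -0.84 0.46 0 0" --pt "0.093 -0.84 0.46 0 0" --pt "0.093 -0.84 0.46 0 0" --pt "0.093 -0.74 0.5 0 0" --pt "0.093 0 0 0 0" --pt "0.093 0 0 0 0"

```text
t: 2.8
tool_pos: [0.3909, 0.0198, 0.3004]
orientation: [-2.423, -1.999, 0.0]
force: [-0.2, 0.3, -0.2]
opening: 0.093
gripper_force: 0.0
```

Run:
```python
from h import *
import cv2
delta([.4565,-.1728,.3])
c=robot.read_camera("wrist"); cv2.imwrite("pics/w1.png",c["image"][:,:,::-1])
R=np.array(c["R"]); print("cam",-R.T@c["t"],np.round(R,2).tolist(),c["fx"])
```

```text
t 2.8 tcp [0.3909 0.0198 0.3004] rot [ 0.982 -0.19  -0.001] F [-0.2  0.3 -0.2]
tool delta [-0.1766  0.101   0.0003]
cam [0.40462951 0.09485741 0.44471828] [[0.98, -0.19, -0.0], [-0.18, -0.94, 0.27], [-0.05, -0.27, -0.96]] 304.21137329093204
```

View pics/w1.png

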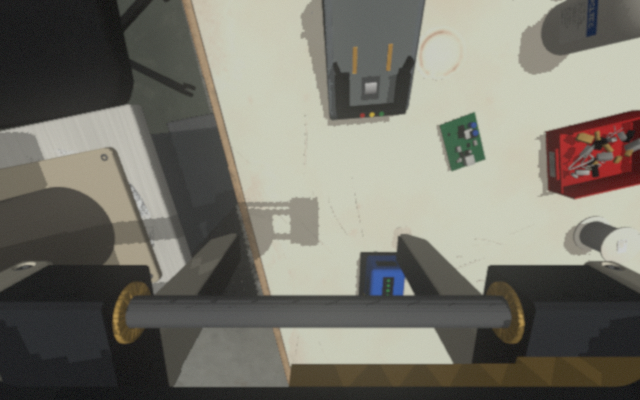

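The wrist view shows the dock's rails and bump around (370,85) and the pack at (383,275) behind the fingers. I'll take one wrist picture of each from better positions.

Scaled: 0.045 m is 0.9, 0.028 m is 0.56.

tcp_steps --pt "0.093 0.56 0.9 0 0" --pt "0.093 0.9 0.4 0 0" --pt "0.093 0 0 0 0" --pt "0.093 0 0 0 0"

```text
t: 3.25
tool_pos: [0.4652, 0.0812, 0.2999]
orientation: [-2.416, -2.006, 0.002]
force: [-0.2, 0.1, -0.5]
opening: 0.0933
gripper_force: 0.0
```

Run:
```python
from h import *
import cv2
delta([.4565,-.26,.26])
c=robot.read_camera("wrist"); cv2.imwrite("pics/w2.png",c["image"][:,:,::-1])
p=[0.4813,0.1335,0.0534,1.4856]
np.save("w2.npy",c,allow_pickle=True)
print(np.round(proj(c,shoeX(p,[[108,38,11],[108,-38,11],[-25,0,3],[-46,0,20],[4,35,20],[4,-35,20]]+flapL(2.138)))))
```

```text
t 3.2 tcp [0.4652 0.0812 0.2999] rot [ 0.983 -0.184 -0.002] F [-0.2  0.1 -0.5]
tool delta [-0.337   0.0543  0.04  ]
[[278.  49.]
 [355.  41.]
 [325. 151.]
 [327. 171.]
 [296. 143.]
 [354. 137.]
 [268.  31.]
 [364.  20.]]
```

Scaled: -0.048 m is -0.96, 0.02 m is 0.4.

tcp_steps --pt "0.093 -0.96 0.16 0 0" --pt "0.093 -0.96 0.16 0 0" --pt "0.093 -0.96 0.16 0 0" --pt "0.093 -0.96 0.16 0 0" --pt "0.093 -0.96 0.16 0.2 0" --pt "0.093 -0.96 0.16 0.2 0" --pt "0.093 -0.96 0.12 0.4 0" --pt "0.093 0 0 0 0" --pt "0.093 0 0 0 0"

```text
t: 4.2
tool_pos: [0.4539, -0.2596, 0.2613]
orientation: [-2.425, -1.996, 0.0]
force: [0.6, 0.7, -0.1]
opening: 0.0929
gripper_force: 0.0
```

Run:
```python
from h import *
import cv2
c=robot.read_camera("wrist"); np.save("w3.npy",c,allow_pickle=True)
a=cv2.imread("pics/w2.png")[0:200,240:400]; P=proj(c,packX([.4565,-.1728,1.3755],[[0,0,30]]))[0]; print(P)
u,v=int(P[0])-80,int(P[1])-80; u=max(u,0);v=max(v,0);print("off",u,v)
b=c["image"][v:v+200,u:u+160,::-1]
f=lambda x:cv2.resize(x,None,fx=2.5 if 0 else 3,fy=3,interpolation=cv2.INTER_CUBIC)
a=cv2.resize(a,(400,500),interpolation=cv2.INTER_CUBIC);b=cv2.resize(b,(400,500),interpolation=cv2.INTER_CUBIC)
cv2.imwrite("pics/z2.png",np.hstack([a,b]))
```

```text
[306.80884788 106.9786956 ]
off 226 26
```

View pics/z2.png

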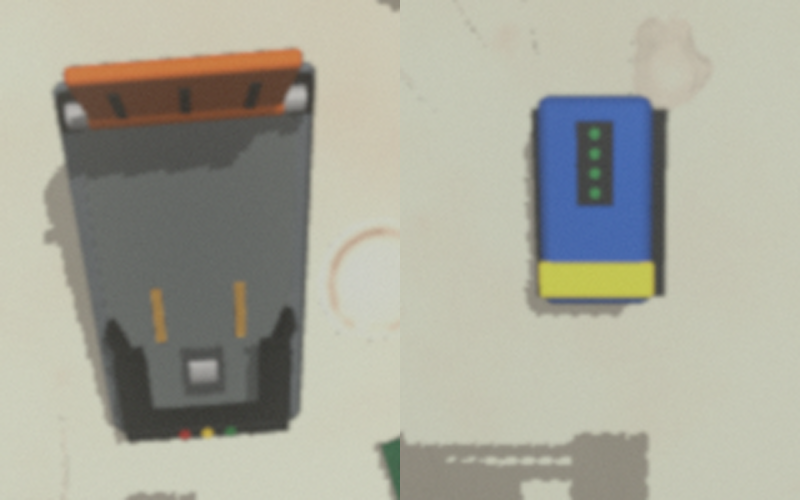

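The left half of the picture shows the flap edge at crop (67,76) to (302,59), the catch at (203,371) and the stop face at (203,405). The right half shows the pack body at (540,98) to (655,298). I'll refit with all views.

Add to fit.py:
```python
print("--refit")
w2=np.load("w2.npy",allow_pickle=True).item();w3=np.load("w3.npy",allow_pickle=True).item()
A=lambda P:np.array(P)/2.5+[239.7,-.3]
B=lambda P:(np.array(P)-[400,0])/2.5+[225.7,25.7]
wl=[[44,25,58],[44,-25,58],[-44,25,58],[-44,-25,58],[45,-33,8],[-45,-33,8]];wo=B([[540,97],[652,97],[539,300],[655,300],[666,110],[665,296]])
show(lambda p:np.r_[proj(w3,packX(p,wl))-wo].ravel(),[.4565,-0.17,1.3755])
show(lambda p:np.r_[proj(w3,packX(p,wl))-wo,.5*(proj(cs,packX(p,pl))-po),.5*(proj(cd,packX(p,dl))-do)].ravel(),[.4565,-0.17,1.3755])
wo2=A([[67,76],[302,59],[203,371],[203,406]])
k=lambda p:(proj(w2,shoeX(p,flapL(p[4])+[[-25,0,3],[-46,0,0]]))-wo2).ravel()
show(k,[.4813,.1335,.0534,1.4856,2.138])
show(lambda p:np.r_[k(p),.5*g(p)],[.4813,.1335,.0534,1.4856,2.138])
```

```bash
python3 fit.py
```

```text
[ 0.4565 -0.1728  1.3755]
[[1.6, 0.9], [0.2, 0.3], [-0.7, -0.7], [0.2, -1.4], [-0.5, 0.6], [-0.3, -0.1], [-0.3, -1.2], [0.6, -1.3], [-0.1, -0.8], [-0.3, 0.1], [-0.4, 0.3]]
[0.4813 0.1335 0.0534 1.4856 2.1384]
[[-0.0, 0.9], [-0.1, 0.0], [-0.5, -0.4], [0.1, -1.3], [0.4, -0.2], [-0.3, 0.4], [-0.1, -0.6], [-0.4, -0.7], [0.3, 0.4], [-0.5, 0.0]]
--refit
[ 0.4542 -0.1732  1.3786]
[[-2.0, -1.1], [0.6, -1.2], [1.1, 2.1], [-1.2, 2.1], [0.5, -0.5], [0.0, 0.5]]
[ 0.4544 -0.1732  1.3783]
[[-1.9, -1.1], [0.8, -1.2], [1.2, 2.1], [-1.0, 2.1], [0.6, -0.5], [0.1, 0.5], [0.5, 0.5], [-0.2, 0.3], [-0.6, -0.2], [-0.2, -0.6], [-0.5, 0.4], [-0.4, 0.1], [-0.5, -0.5], [0.5, -0.7], [0.2, -0.4], [0.1, 0.0], [0.1, 0.1]]
[0.4762 0.1359 0.0486 1.4487 2.1156]
[[-0.1, -0.1], [0.0, 0.1], [-0.3, 1.3], [0.4, -1.5]]
[0.4763 0.1358 0.0518 1.4478 2.102 ]
[[-0.5, -0.1], [0.8, 0.1], [-0.2, 1.6], [0.4, -1.2], [-0.3, 0.6], [-0.2, 0.3], [-0.6, -0.1], [-0.2, -0.5], [0.5, 0.2], [0.1, 0.2], [0.2, 0.1], [0.0, -0.3], [0.4, 0.8], [-0.0, 0.2]]
```

Create chk.py:
```python
from h import *
w2=np.load("w2.npy",allow_pickle=True).item()
for p in ([.4763,.1358,.0518,1.4478],[.4790,.1345,.0525,1.4650]):
    P=(proj(w2,shoeX(p,[[x,y,z] for x,y,z in [(-46,0,0),(-25,0,3),(-10,0,0),(10,0,0),(25,0,0),(118,52,0),(118,-52,0),(-46,52,0),(-46,-52,0),(11,35,17),(11,-35,17),(-46,27.5,17),(-46,-27.5,17),(-46,27.5,0)]]))-[239.7,-.3])*2.5
    print(np.round(P).tolist())
```

```bash
python3 chk.py
```

```text
[[204.0, 403.0], [202.0, 375.0], [201.0, 348.0], [199.0, 314.0], [197.0, 286.0], [53.0, 82.0], [317.0, 64.0], [109.0, 409.0], [299.0, 397.0], [127.0, 336.0], [273.0, 326.0], [154.0, 426.0], [257.0, 420.0], [154.0, 406.0]]
[[211.0, 405.0], [209.0, 377.0], [207.0, 349.0], [204.0, 315.0], [202.0, 288.0], [56.0, 87.0], [320.0, 63.0], [116.0, 412.0], [306.0, 397.0], [133.0, 339.0], [279.0, 327.0], [161.0, 429.0], [264.0, 421.0], [161.0, 409.0]]
```

```bash
python3 -c "
from h import *
delta([.4559,-.1653,.047],1.378-np.pi/2)"
```

```text
t 4.3 tcp [ 0.4554 -0.2581  0.2627] rot [ 0.982 -0.188  0.002] F [0.8 0.3 0.1]
turn 0.0032
tool delta [ 0.0913 -0.0174  0.2156]
```

tcp_steps --pt "0.093 0.9 -0.18 0 0.003" --pt "0.093 0.92 -0.16 0 0" --pt "0.093 0 0 0.9 0" --pt "0.093 0 0 0.9 0" --pt "0.093 0 0 0.9 0" --pt "0.093 0 0 0.9 0" --pt "0.093 0 0 0 0" --pt "0.093 0 0 0 0"

```text
t: 5.15
tool_pos: [0.456, -0.1655, 0.0825]
orientation: [-2.424, -1.997, 0.0]
force: [0.2, 0.2, 1.8]
opening: 0.0933
gripper_force: 0.0
```

```bash
python3 -c "
from h import *
delta([.4559,-.1653,.047],1.378-np.pi/2)"
```

```text
t 5.2 tcp [ 0.456  -0.1655  0.0825] rot [ 0.982 -0.191 -0.001] F [0.2 0.2 1.8]
turn 0.0005
tool delta [ 0.0002 -0.0001  0.0355]
```

Scaled: 0.0355 m is 0.71.

tcp_steps --pt "0.093 0 0 0.71 0" --pt "0.093 0 0 0 0" --pt "0.093 0 0 0 0" --pt "0.04 0 0 0 0" --pt "0.04 0 0 0 0" --pt "0.04 0 0 0 0" --pt "0.04 0 0 0 0" --pt "0.04 0 0 0 0" --pt "0.04 0 0 0 0" --grip_n 15

```text
t: 6.05
tool_pos: [0.4558, -0.1665, 0.0459]
orientation: [-2.426, -1.996, 0.0]
force: [-2.5, 0.8, -1.7]
opening: 0.0502
gripper_force: 15.5
```

tcp_steps --pt "0.04 0 0 -0.4 0" --pt "0.04 0 0 -0.6 0" --pt "0.04 0 0 -0.8 0" --pt "0.04 0 0 -1 0" --pt "0.04 0 0 -1 0" --pt "0.04 0 0 -1 0" --pt "0.04 0 0 0 0" --pt "0.04 0 0 0 0"

```text
t: 6.85
tool_pos: [0.4562, -0.1666, 0.2863]
orientation: [2.425, 1.995, 0.001]
force: [-0.3, 0.9, -4.3]
opening: 0.0498
gripper_force: 15.0
```

Run:
```python
from h import *
P=shoeX([.4763,.1358,.0518,1.4478],[[60,0,44]])[0]; print(P)
delta([P[0],P[1],.287],1.4478-np.pi/2)
```

```text
[0.47997587 0.16553518 0.11990512]
t 6.8 tcp [ 0.4562 -0.1666  0.2863] rot [ 0.981 -0.193  0.001] F [-0.3  0.9 -4.3]
turn -0.071
tool delta [ 0.3305 -0.0407 -0.0009]
```

tcp_steps --pt "0.04 0 0 0 -0.071" --pt "0.04 0.4 0 0 0" --pt "0.04 0.8 -0.04 0 0" --pt "0.04 0.9 -0.06 0 0" --pt "0.04 0.9 -0.06 0 0" --pt "0.04 0.9 -0.06 0 0" --pt "0.04 0.9 -0.06 0 0" --pt "0.04 0.9 -0.06 0 0" --pt "0.04 0.6 0 0 0" --pt "0.04 0.35 0 0 0" --pt "0.04 0 0 0 0" --pt "0.04 0 0 0 0" --pt "0.04 0 0 0 0"

```text
t: 8.15
tool_pos: [0.4791, 0.1646, 0.2842]
orientation: [-2.354, -2.079, 0.004]
force: [-0.2, -0.4, -4.5]
opening: 0.0498
gripper_force: 15.0
```

Run:
```python
from h import *
import cv2
delta([.480,.1655,.123],1.4478-np.pi/2)
f=[]
for n,(u,v) in dict(side=(290,130),scene=(230,120)).items():
    c=robot.read_camera(n); f.append(cv2.resize(c["image"][v:v+130,u:u+100,::-1],(400,520),interpolation=cv2.INTER_CUBIC))
cv2.imwrite("pics/z3.png",np.hstack(f))
```

```text
t 8.2 tcp [0.4791 0.1646 0.2842] rot [ 0.992 -0.123 -0.003] F [-0.2 -0.4 -4.5]
turn -0.0008
tool delta [0.0012 0.0012 0.1612]
```

View pics/z3.png

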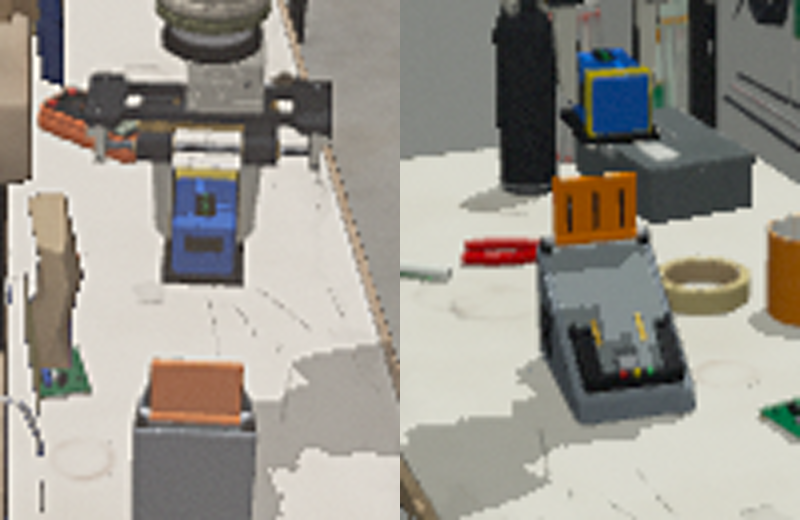

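The pack is held level, nose towards the camera (scene crop (615,100)), and hangs over the upper deck. I'll descend to just above contact.

tcp_steps --pt "0.04 0 0.016 0.6 0" --pt "0.04 0 0 0.8 0" --pt "0.04 0 0 0.8 0" --pt "0.04 0 0 0.4 0" --pt "0.04 0 0 0.2 0" --pt "0.04 0 0 0 0" --pt "0.04 0 0 0 0"

```text
t: 8.95
tool_pos: [0.4815, 0.1654, 0.1474]
orientation: [2.354, 2.079, 0.003]
force: [-0.1, 0.9, -4.5]
opening: 0.0498
gripper_force: 15.0
```

tcp_steps --pt "0.04 0 0 0.04 0" --pt "0.04 0 0 0.04 0" --pt "0.04 0 0 0.04 0" --pt "0.04 0 0 0.04 0" --pt "0.04 0 0 0.04 0" --pt "0.04 0 0 0 0" --grip_n 8

```text
t: 9.55
tool_pos: [0.481, 0.1647, 0.1365]
orientation: [2.353, 2.079, -0.0]
force: [-0.5, -4.8, 1.1]
opening: 0.0501
gripper_force: 8.0
```

Scaled: 0.002 m is 0.04, 0.001 m is 0.02.

tcp_steps --pt "0.04 0 0 0.04 0" --pt "0.04 0 0 0.02 0" --pt "0.04 0 0 0.02 0" --pt "0.04 0 0 0 0" --grip_n 6

```text
t: 9.95
tool_pos: [0.4811, 0.1647, 0.1324]
orientation: [2.353, 2.079, -0.0]
force: [-0.6, -4.7, 0.8]
opening: 0.0504
gripper_force: 6.0
```

tcp_steps --pt "0.04 0 0 0.04 0" --pt "0.04 0 0 0.04 0" --pt "0.04 0 0 0 0" --grip_n 6

```text
t: 10.25
tool_pos: [0.4811, 0.1648, 0.1284]
orientation: [2.353, 2.079, 0.0]
force: [0.6, -4.8, 0.9]
opening: 0.0498
gripper_force: 6.0
```

Run:
```python
from h import *
import cv2
f=[]
for n,(u,v) in dict(wrist=(200,150),scene=(230,120)).items():
    c=robot.read_camera(n); print(n); f.append(cv2.resize(c["image"][v:v+130,u:u+100,::-1] if n!="wrist" else c["image"][:,160:480,::-1],(400,520),interpolation=cv2.INTER_CUBIC))
cv2.imwrite("pics/z4.png",np.hstack(f))
delta([.4798,.1642,.1222])
```

```text
wrist
scene
t 10.3 tcp [0.4811 0.1648 0.1284] rot [ 0.992 -0.123  0.001] F [ 0.1 -5.5  0.1]
tool delta [-0.0008 -0.0012  0.0062]
```

View pics/z4.png

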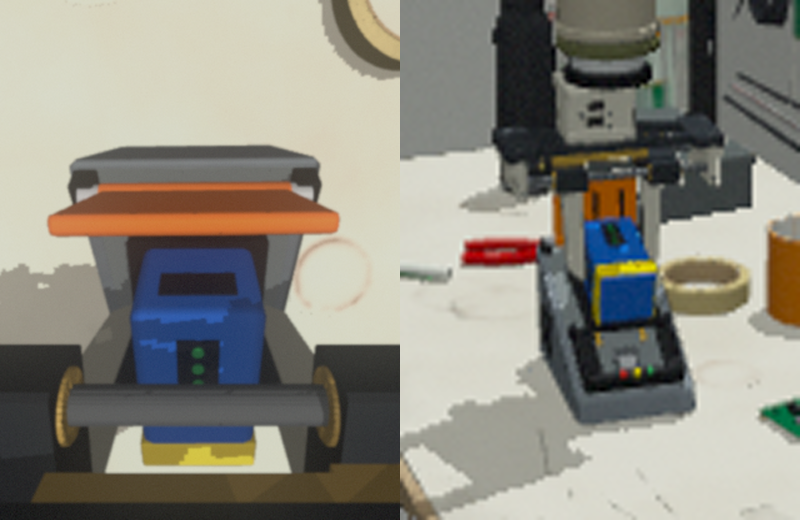

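The scene crop shows the pack tilting nose-down onto the deck, and the wrist view shows it centred between the wedge sides (pack u≈200, wedge mid u≈196). I'll continue down.

Scaled: 0.002 m is 0.04, -0.001 m is -0.02.

tcp_steps --pt "0.04 0 -0.02 0.04 0" --pt "0.04 0 0 0.04 0" --pt "0.04 0 0 0 0" --grip_n 6

```text
t: 10.65
tool_pos: [0.4812, 0.166, 0.1258]
orientation: [2.352, 2.079, 0.005]
force: [0.8, -1.5, 7.1]
opening: 0.0501
gripper_force: 6.0
```

tcp_steps --pt "0.04 0 0 0.02 0" --pt "0.04 0 0 0.02 0" --pt "0.04 0 0 0 0" --grip_n 6

```text
t: 10.95
tool_pos: [0.4813, 0.1663, 0.1241]
orientation: [2.352, 2.08, 0.006]
force: [0.1, -1.0, 6.9]
opening: 0.0501
gripper_force: 6.0
```

The horizontal force has dropped unexpectedly, so something uphill may be loading the nose. I'll overlay the predicted outline of the laid pack.

Run:
```python
from h import *
import cv2
c=robot.read_camera("scene"); im=c["image"][:,:,::-1]
u,v,s=258,158,8
z=cv2.resize(im[v:v+75,u:u+50],None,fx=s,fy=s,interpolation=cv2.INTER_CUBIC); raw=z.copy()
p=[.4763,.1358,.0518,1.4478]
def L(pts,col):
    q=((proj(c,shoeX(p,pts))-[u,v]+.5)*s).astype(int); cv2.polylines(z,[q.reshape(-1,1,2)],True,col,1)
o=52
L([[o+44*a,25*b,58] for a,b in ((1,1),(1,-1),(-1,-1),(-1,1))],(255,0,255))
L([[o-45,33*b,h] for b,h in ((1,0),(-1,0),(-1,8),(1,8))],(255,255,255))
L([[-46,52,0],[-46,-52,0],[118,-52,0],[118,52,0]],(0,255,0))
L([[-46,35,17],[-4,35,17],[-4,-35,17],[-46,-35,17]],(0,255,255))
cv2.imwrite("pics/z5.png",np.hstack([raw,z]))
```

```text
(no output)
```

View pics/z5.png

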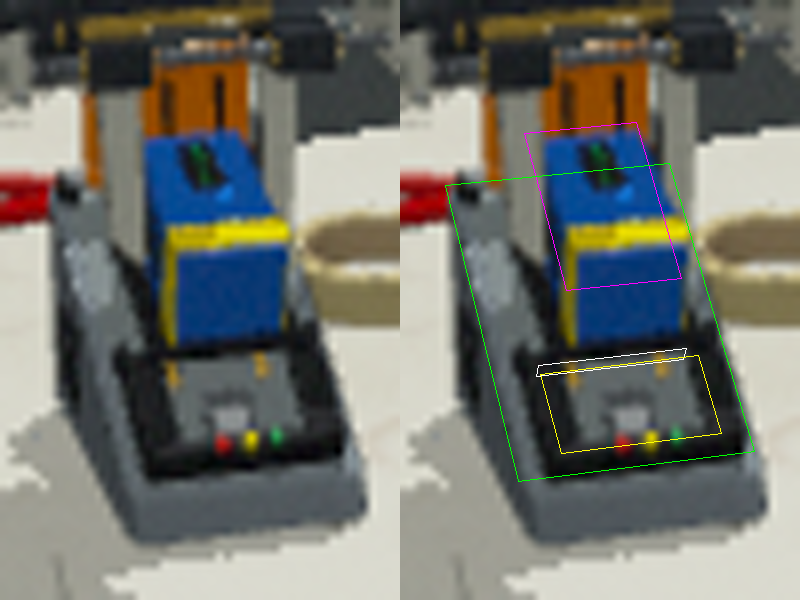

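Create pf.py:
```python
from h import *
c=robot.read_camera("scene"); sp=[.4763,.1358,.0518,1.4478]
L=np.array([[44,25,58],[44,-25,58],[-44,25,58],[-44,-25,58],[-44,25,8],[-44,-25,8]])/1000
def X(p): return L@(Ro.from_euler('z',sp[3])*Ro.from_euler('y',p[3])).as_matrix().T+p[:3]
O=np.array([[146,138],[241,131],[167,230],[290,224],[172,343],[284,343]])/8+[257.5,157.5]
f=lambda p:(proj(c,X(p))-O).ravel()
r=least_squares(f,[.48,.18,.09,-.4],x_scale=.1); p=r.x
print(p[:3],"tilt deg",np.degrees(-p[3]),np.round(f(p).reshape(-1,2),1).tolist())
print("in shoe",(p[:3]-sp[:3])@shoeR(sp[3]))
```

```bash
python3 pf.py
```

```text
[0.47598588 0.14210151 0.08719777] tilt deg 7.726722561500698 [[-2.2, 0.4], [-0.1, -0.0], [1.0, 1.0], [0.3, 0.3], [0.3, -0.1], [0.7, -1.7]]
in shoe [0.02308155 0.00108486 0.02754768]
```

The pack has only tilted about 8 degrees and has slipped in the pads instead of pivoting, because the press lever was too short. I'll take it back to the bench and regrip it nearer the nose, which gives a long lever to the tail corner, with a firmer grip.

Units first: shifts go in shares of 50 mm. So -0.05 m is -1, 0.05 m is 1.

tcp_steps --pt "0.04 0 0 0 0" --pt "0.04 0 0 0 0" --pt "0.04 0 0 -0.4 0" --pt "0.04 0 0 -0.8 0" --pt "0.04 0 0 -1 0" --pt "0.04 0 0 -1 0" --pt "0.04 -0.6 0 0 0" --pt "0.04 -0.9 0 0 0" --pt "0.04 -0.9 0 0 0" --pt "0.04 -0.9 0 0 0" --pt "0.04 -0.9 0 0 0" --pt "0.04 -0.9 0 0 0" --pt "0.04 -0.9 0 0 0" --pt "0.04 -0.6 0 0 0" --pt "0.04 0 0 1 0" --pt "0.04 0 0 1 0" --pt "0.04 0 0 1 0" --pt "0.04 0 0 1 0" --pt "0.04 0 0 0.4 0" --pt "0.04 0 0 0 0" --grip_n 15

```text
t: 13.05
tool_pos: [0.4357, -0.1599, 0.0576]
orientation: [-2.348, -2.075, 0.004]
force: [-0.6, 0.6, -4.0]
opening: 0.05
gripper_force: 15.0
```

Run:
```python
from h import *
import cv2
f=[]
for n,(u,v) in dict(wrist=(0,0),scene=(280,180)).items():
    c=robot.read_camera(n); f.append(cv2.resize(c["image"][v:v+104,u:u+80,::-1] if n!="wrist" else c["image"][:,160:480,::-1],(400,520),interpolation=cv2.INTER_CUBIC))
cv2.imwrite("pics/z6.png",np.hstack(f))
```

```text
(no output)
```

View pics/z6.png

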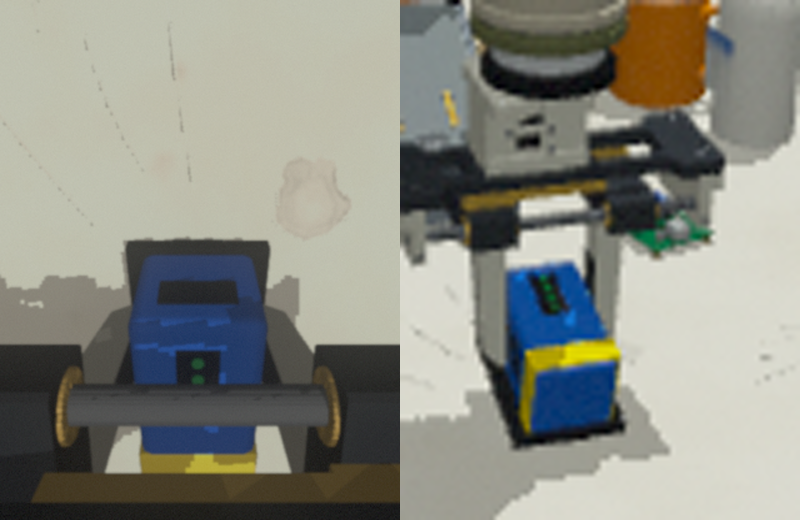

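The pack is nearly level, with the fingers gripping close to its tail (scene crop (490,330)), so it did slip along the pads. I'll set it down.

Scaled: 0.004 m is 0.08.

tcp_steps --pt "0.04 0 0 0.08 0" --pt "0.04 0 0 0.08 0" --pt "0.04 0 0 0 0"

```text
t: 13.45
tool_pos: [0.4396, -0.1621, 0.0546]
orientation: [2.353, 2.08, 0.001]
force: [0.4, 0.4, -3.9]
opening: 0.0499
gripper_force: 15.0
```

tcp_steps --pt "0.04 0 0 0.06 0" --pt "0.04 0 0 0.06 0" --pt "0.04 0 0 0 0"

```text
t: 13.75
tool_pos: [0.4403, -0.1617, 0.049]
orientation: [2.352, 2.08, 0.003]
force: [0.7, 3.6, 1.2]
opening: 0.0498
gripper_force: 15.0
```

Scaled: -0.05 m is -1, -0.04 m is -0.8.

tcp_steps --pt "0.06 0 0 0 0" --pt "0.093 0 0 0 0" --pt "0.093 0 0 0 0" --pt "0.093 0 0 0 0" --pt "0.093 0 0 -0.8 0" --pt "0.093 0 0 -1 0" --pt "0.093 0 0 -1 0" --pt "0.093 -0.6 0 -0.6 0" --pt "0.093 -0.8 0 -0.8 0" --pt "0.093 -0.6 0 0 0" --pt "0.093 0 0 0 0" --pt "0.093 0 0 0 0"

```text
t: 14.95
tool_pos: [0.427, -0.2567, 0.2528]
orientation: [-2.355, -2.078, -0.0]
force: [0.3, 0.1, -0.2]
opening: 0.0929
gripper_force: 0.0
```

Create det.py:
```python
from h import *
import cv2
def det(c,show=True):
    hsv=cv2.cvtColor(c["image"],cv2.COLOR_RGB2HSV)
    b=cv2.inRange(hsv,(100,120,60),(125,255,255)); y=cv2.inRange(hsv,(22,120,100),(35,255,255))
    def big(m):
        n,l,s,ce=cv2.connectedComponentsWithStats(m); i=1+np.argmax(s[1:,4]); return (l==i)
    m=(big(b)|big(y)).astype(np.uint8); m=cv2.morphologyEx(m,cv2.MORPH_CLOSE,np.ones((9,9)))
    k=max(cv2.findContours(m,0,2)[0],key=cv2.contourArea)
    r=cv2.minAreaRect(k); q=cv2.boxPoints(r)
    yc=np.argwhere(big(y)).mean(0)[::-1]; bc=np.argwhere(big(b)).mean(0)[::-1]
    C=np.array(c["R"]); o=-C.T@c["t"]
    def ray(p,z):
        d=C.T@np.array([(p[0]-c["cx"])/c["fx"],(p[1]-c["cy"])/c["fy"],1]); return o+d*(z-o[2])/d[2]
    W=np.array([ray(p,.055) for p in q]); d=ray(bc,.055)-ray(yc,.055)
    e=[W[(i+1)%4]-W[i] for i in range(4)]; e=max(e,key=lambda v:abs(v@d)/1); e=e*np.sign(e@d)
    print("centre",np.round(W.mean(0),4),"yaw",round(np.arctan2(e[1],e[0]),4),"sizes",np.round([np.linalg.norm(W[1]-W[0]),np.linalg.norm(W[2]-W[1])],4))
if __name__=="__main__":
    det(np.load("w3.npy",allow_pickle=True).item())
    delta([0,0,0]); det(robot.read_camera("wrist"))
```

```bash
python3 det.py
```

```text
centre [ 0.4545 -0.1718  0.055 ] yaw 1.3449 sizes [0.0489 0.0829]
t 14.9 tcp [ 0.427  -0.2567  0.2528] rot [ 0.992 -0.124 -0.001] F [ 0.3  0.1 -0.2]
tool delta [ 0.2014 -0.4554  0.2533]
centre [ 0.439  -0.1673  0.055 ] yaw 1.4268 sizes [0.0486 0.0824]
```

```bash
python3 -c "
from h import *
delta([.4365,-.1885,.047],1.4478-np.pi/2)"
```

```text
t 15.0 tcp [ 0.427  -0.2559  0.2524] rot [ 0.992 -0.123 -0.001] F [-0.4  0.3  0.1]
turn -0.0006
tool delta [0.0678 0.0014 0.2055]
```

Scaled: 0.045 m is 0.9, 0.035 m is 0.7.

tcp_steps --pt "0.093 0.68 0.02 0 0" --pt "0.093 0.68 0 0.4 0" --pt "0.093 0 0 0.9 0" --pt "0.093 0 0 0.9 0" --pt "0.093 0 0 0.9 0" --pt "0.093 0 0 0.7 0" --pt "0.093 0 0 0.3 0" --pt "0.093 0 0 0 0" --pt "0.093 0 0 0 0" --pt "0.04 0 0 0 0" --pt "0.04 0 0 0 0" --pt "0.04 0 0 0 0" --pt "0.04 0 0 0 0" --pt "0.04 0 0 0 0" --grip_n 22

```text
t: 16.4
tool_pos: [0.4369, -0.1893, 0.0486]
orientation: [2.353, 2.08, 0.0]
force: [0.2, 0.2, -0.2]
opening: 0.0576
gripper_force: 0.0
```

tcp_steps --pt "0.04 0 0 -0.4 0" --pt "0.04 0 0 -0.6 0" --pt "0.04 0 0 -0.9 0" --pt "0.04 0 0 -0.9 0" --pt "0.04 0 0 -1 0" --pt "0.04 0 0 -1 0" --pt "0.04 0 0 0 0" --pt "0.04 0 0 0 0"

```text
t: 17.2
tool_pos: [0.437, -0.1894, 0.2887]
orientation: [2.353, 2.08, 0.001]
force: [0.1, 0.3, -4.5]
opening: 0.05
gripper_force: 22.0
```

Run:
```python
from h import *
P=shoeX([.4763,.1358,.0518,1.4478],[[34,0,44]])[0]; print(P)
delta([P[0],P[1],.287],1.4478-np.pi/2)
```

```text
[0.47721338 0.14318862 0.10690512]
t 17.2 tcp [ 0.437  -0.1894  0.2887] rot [ 0.992 -0.123  0.002] F [ 0.1  0.3 -4.5]
turn -0.0001
tool delta [ 0.335  -0.001   0.0015]
```

The fingers hadn't finished closing when the lift began, so the grip may be too high. I'll set the pack down and regrip it properly.

Scaled: 0.05 m is 1, 0.02 m is 0.4.

tcp_steps --pt "0.04 0 0 1 0" --pt "0.04 0 0 1 0" --pt "0.04 0 0 1 0" --pt "0.04 0 0 1 0" --pt "0.04 0 0 0.4 0" --pt "0.04 0 0 0.12 0" --pt "0.04 0 0 0 0" --pt "0.04 0 0 0 0"

```text
t: 18.0
tool_pos: [0.4344, -0.1879, 0.0594]
orientation: [-2.35, -2.077, 0.003]
force: [-0.1, 0.0, -5.1]
opening: 0.0501
gripper_force: 22.0
```

tcp_steps --pt "0.04 0 0 0.06 0" --pt "0.04 0 0 0 0"

```text
t: 18.2
tool_pos: [0.4361, -0.1887, 0.0582]
orientation: [-2.353, -2.08, 0.001]
force: [0.3, 0.6, -4.0]
opening: 0.0499
gripper_force: 22.0
```

tcp_steps --pt "0.04 0 0 0.06 0" --pt "0.04 0 0 0 0"

```text
t: 18.4
tool_pos: [0.4368, -0.1893, 0.057]
orientation: [2.353, 2.081, -0.0]
force: [-5.7, 2.2, 5.3]
opening: 0.0498
gripper_force: 22.0
```

tcp_steps --pt "0.07 0 0 0 0" --pt "0.07 0 0 0 0" --pt "0.07 0 0 0 0" --pt "0.07 0 0 0.12 0" --pt "0.07 0 0 0.1 0" --pt "0.07 0 0 0 0" --pt "0.07 0 0 0 0" --pt "0.04 0 0 0 0" --pt "0.04 0 0 0 0" --pt "0.04 0 0 0 0" --pt "0.04 0 0 0 0" --pt "0.04 0 0 0 0" --pt "0.04 0 0 0 0" --grip_n 22

```text
t: 19.7
tool_pos: [0.4368, -0.1892, 0.0455]
orientation: [2.354, 2.08, 0.0]
force: [0.1, 0.1, 1.2]
opening: 0.0498
gripper_force: 22.0
```

```bash
python3 -c "
from h import *
delta([0,0,.047])"
```

```text
t 19.7 tcp [ 0.4368 -0.1892  0.0455] rot [ 0.992 -0.123  0.   ] F [0.1 0.1 1.2]
tool delta [ 0.1342 -0.4568 -0.0017]
```

tcp_steps --pt "0.04 0 0 -0.4 0" --pt "0.04 0 0 -0.6 0" --pt "0.04 0 0 -0.9 0" --pt "0.04 0 0 -0.9 0" --pt "0.04 0 0 -1 0" --pt "0.04 0 0 -1 0" --pt "0.04 0.4 0 0 0" --pt "0.04 0.8 0 0 0" --pt "0.04 0.9 0 0 0" --pt "0.04 0.9 0 0 0" --pt "0.04 0.9 0 0 0" --pt "0.04 0.9 0 0 0" --pt "0.04 0.9 0 0 0" --pt "0.04 0.6 0 0 0" --pt "0.04 0.36 0 0 0" --pt "0.04 0 0 0 0" --pt "0.04 0 0 0 0"

```text
t: 21.4
tool_pos: [0.477, 0.1412, 0.2843]
orientation: [-2.352, -2.082, 0.003]
force: [-0.2, -0.4, -4.1]
opening: 0.0501
gripper_force: 22.0
```

Run:
```python
from h import *
P=shoeX([.4763,.1358,.0518,1.4478],[[33.3,0,42.5]])[0]+[0,0,.003]; print(P)
delta(P,1.4478-np.pi/2)
```

```text
[0.47723102 0.14333132 0.10825608]
t 21.4 tcp [0.477  0.1412 0.2843] rot [ 0.993 -0.122 -0.002] F [-0.2 -0.4 -4.1]
turn 0.0011
tool delta [0.0023 0.0003 0.176 ]
```

tcp_steps --pt "0.04 0.04 0 0.6 0" --pt "0.04 0 0 0.9 0" --pt "0.04 0 0 0.8 0" --pt "0.04 0 0 0.4 0" --pt "0.04 0 0 0.1 0" --pt "0.04 0 0 0 0" --pt "0.04 0 0 0 0"

```text
t: 22.1
tool_pos: [0.479, 0.143, 0.1471]
orientation: [2.354, 2.079, 0.003]
force: [0.3, 0.8, -3.7]
opening: 0.0498
gripper_force: 22.0
```

tcp_steps --pt "0.04 0 0 0.06 0" --pt "0.04 0 0 0.06 0" --pt "0.04 0 0 0.04 0" --pt "0.04 0 0 0 0"

```text
t: 22.5
tool_pos: [0.4792, 0.1425, 0.139]
orientation: [2.352, 2.078, 0.003]
force: [-0.0, -6.9, 2.7]
opening: 0.0498
gripper_force: 22.0
```

tcp_steps --pt "0.04 0 0 0.04 0" --pt "0.04 0 0 0.04 0" --pt "0.04 0 0 0 0"

```text
t: 22.8
tool_pos: [0.4792, 0.142, 0.135]
orientation: [2.351, 2.078, 0.001]
force: [0.4, -9.0, 5.4]
opening: 0.0496
gripper_force: 22.0
```

tcp_steps --pt "0.04 0 0 0.06 0" --pt "0.04 0 0 0.06 0" --pt "0.04 0 0 0 0"

```text
t: 23.1
tool_pos: [0.4791, 0.1419, 0.1288]
orientation: [2.351, 2.078, 0.001]
force: [-0.2, -9.6, 2.1]
opening: 0.0498
gripper_force: 22.0
```

tcp_steps --pt "0.04 0 0 0.06 0" --pt "0.04 0 0 0.06 0" --pt "0.04 0 0 0 0"

```text
t: 23.4
tool_pos: [0.4792, 0.142, 0.1227]
orientation: [2.352, 2.078, 0.001]
force: [1.4, -9.6, 1.3]
opening: 0.0499
gripper_force: 22.0
```

tcp_steps --pt "0.04 0 0 0.06 0" --pt "0.04 0 0 0.04 0" --pt "0.04 0 0 0 0"

```text
t: 23.7
tool_pos: [0.4795, 0.1427, 0.1203]
orientation: [2.351, 2.079, 0.003]
force: [-9.3, -9.2, 23.3]
opening: 0.0496
gripper_force: 22.0
```

Create sc.py:
```python
# estimate pack pose from scene camera: fit body face quads against blue+yellow silhouettes
from h import *
import cv2
sp=[.4763,.1358,.0518,1.4478]
c=robot.read_camera("scene"); im=c["image"]
hsv=cv2.cvtColor(im,cv2.COLOR_RGB2HSV); 
m=(cv2.inRange(hsv,(100,120,50),(125,255,255))|cv2.inRange(hsv,(22,120,120),(32,255,255)))
m[:150]=0;m[225:]=0;m[:,:262]=0;m[:,305:]=0
m=cv2.morphologyEx(m,cv2.MORPH_CLOSE,np.ones((5,5)))
k=max(cv2.findContours(m,0,2)[0],key=cv2.contourArea); print("area",cv2.contourArea(k),cv2.boundingRect(k))
cv2.imwrite("mask.png",m)
h=cv2.convexHull(k)[:,0].astype(float)
L=np.array([[a,b,z] for a in(-44,44) for b in(-25,25) for z in(8,58)])/1000
dirs=[np.array([np.cos(a),np.sin(a)]) for a in np.linspace(0,2*np.pi,48,endpoint=False)]
def f(p):
    X=L@(Ro.from_euler('z',sp[3])*Ro.from_euler('y',-p[3])).as_matrix().T+p[:3]
    q=proj(c,X); return np.array([max(q@d)-max(h@d) for d in dirs])
for t0 in (.1,.5):
    r=least_squares(f,[.478,.18,.1,t0],x_scale=.1); p=r.x
    print(np.round(p[:3],4),"tilt",round(np.degrees(p[3]),1),"rms",round(np.sqrt(np.mean(r.fun**2)),2),"in shoe mm",np.round(1000*(p[:3]-sp[:3])@shoeR(sp[3]),1))
```

```bash
python3 sc.py
```

```text
area 315.5 (278, 173, 17, 33)
[0.5056 0.2279 0.0553] tilt 40.5 rms 1.17 in shoe mm [ 84.  -17.8 -44.5]
[0.5056 0.2279 0.0553] tilt 40.5 rms 1.17 in shoe mm [ 84.  -17.8 -44.5]
```

Vertical force jumped about 12 mm early, with a sideways component, so the nose has probably landed on the rail ends. I'll back off slightly and use the last picture.

tcp_steps --pt "0.04 0 0 -0.04 0" --pt "0.04 0 0 -0.02 0" --pt "0.04 0 0 0 0"

```text
t: 24.05
tool_pos: [0.4792, 0.143, 0.1207]
orientation: [2.352, 2.079, 0.003]
force: [1.6, -5.0, 7.9]
opening: 0.0499
gripper_force: 22.0
```

Run:
```python
from h import *
import cv2
delta([.477,.1433,.1083])
c=robot.read_camera("scene"); np.save("s7.npy",c,allow_pickle=True)
a=cv2.resize(c["image"][158:233,258:308,::-1],(400,600),interpolation=cv2.INTER_CUBIC)
w=robot.read_camera("wrist"); np.save("w7.npy",w,allow_pickle=True)
b=cv2.resize(w["image"][60:360,220:420,::-1],(400,600),interpolation=cv2.INTER_CUBIC)
cv2.imwrite("pics/z7.png",np.hstack([a,b]))
```

```text
t 24.1 tcp [0.4792 0.143  0.1207] rot [ 0.992 -0.123  0.003] F [ 1.6 -5.   7.9]
tool delta [ 0.     -0.0023  0.0124]
```

View pics/z7.png

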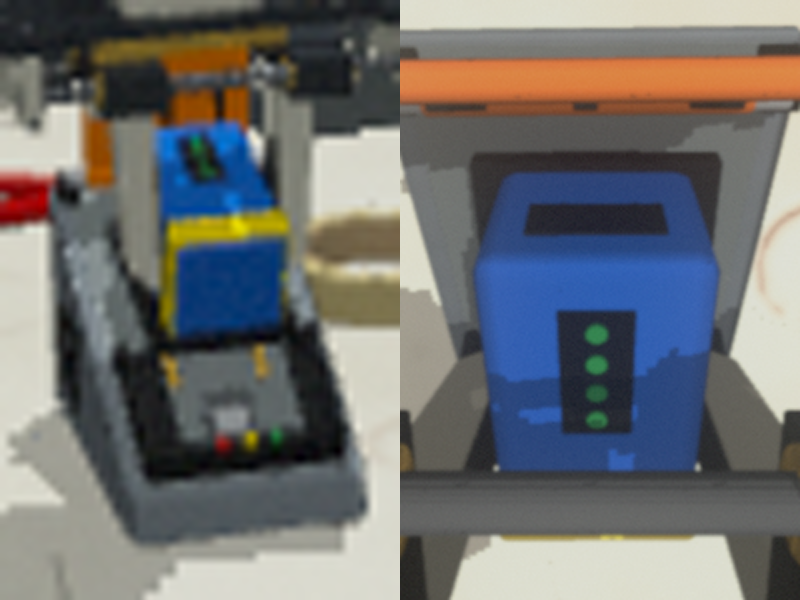

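The wrist half shows the foot's tail edge at crop (472,155) to (720,155) and the body's tail top edge at (478,262) to (718,260). The pack is centred and clear of the flap but only partly tilted. I'll fit this numerically.

Create pf2.py:
```python
from h import *
w=np.load("w7.npy",allow_pickle=True).item(); c=np.load("s7.npy",allow_pickle=True).item(); sp=np.array([.4763,.1358,.0518,1.4478])
Lw=np.array([[45,33,0],[45,-33,0],[44,25,57],[44,-25,57],[44,25,8],[44,-25,8]])/1000
Ow=(np.array([[472,155],[720,155],[477,260],[719,258],[503,173],[691,173]])-[400,0])/2+[219.7,59.7]
Ls=np.array([[44,25,58],[44,-25,58],[-44,25,8],[-44,-25,8],[-44,-25,58],[-44,25,58]])/1000
Os=np.array([[158,133],[242,124],[165,338],[282,328],[288,212],[165,225]])/8+[257.5,157.5]
def M(p): return (Ro.from_euler('z',sp[3]+p[4])*Ro.from_euler('y',-p[3])).as_matrix()
def f(p,ws=1.): return np.r_[(proj(w,Lw@M(p).T+p[:3])-Ow).ravel(),ws*(proj(c,Ls@M(p).T+p[:3])-Os).ravel()]
for ws in (0.001,1.):
    r=least_squares(f,[.478,.16,.09,.2,0],x_scale=.1,loss='soft_l1',args=(ws,)); p=r.x
    print(np.round(p[:3],4),"tilt",round(np.degrees(p[3]),1),"yaw",round(p[4],3)); print(np.round(r.fun.reshape(-1,2),1).tolist())
    S=lambda l:np.round(1000*((np.array(l)/1000@M(p).T+p[:3]-sp[:3])@shoeR(sp[3])),1).tolist()
    print("shoe: origin",S([0,0,0]),"tail",S([45,0,0]),"nose",S([-45,0,0]))
    print("TCP in pack mm",np.round(1000*(np.array([.4792,.143,.1207])-p[:3])@M(p),1))
```

```bash
python3 pf2.py
```

```text
[0.4814 0.1637 0.0793] tilt 15.8 yaw 0.005
[[3.5, 1.0], [-2.7, 0.5], [-1.6, 0.0], [1.7, 0.4], [0.6, -1.1], [-0.7, -1.6], [-0.0, 0.0], [-0.0, 0.0], [0.0, 0.0], [0.0, 0.0], [0.0, 0.0], [0.0, 0.0]]
shoe: origin [38.2, -1.7, 9.6] tail [81.9, -1.5, -1.5] nose [-5.4, -1.9, 20.7]
TCP in pack mm [-8.8 -0.2 45.5]
[0.4813 0.1635 0.0834] tilt 14.7 yaw 0.003
[[2.3, 1.4], [-1.5, 1.0], [-3.6, -0.4], [3.7, 0.3], [-0.3, -0.8], [0.3, -1.1], [-3.8, -0.3], [-0.4, -0.5], [0.5, 0.5], [0.1, 0.1], [0.1, 2.9], [1.1, 2.8]]
shoe: origin [40.1, -1.6, 13.3] tail [83.5, -1.5, 1.5] nose [-3.3, -1.7, 25.2]
TCP in pack mm [-10.4  -0.4  41.3]
```

The tilt is about 15 degrees, the tail is on the deck at x≈83, and the nose is resting on the rail ends (x≈-4, z≈22). I'll shift uphill 16 mm, then continue pressing while moving slightly downhill so that tail friction helps the pivot.

tcp_steps --pt "0.04 0 0 -0.12 0" --pt "0.04 0.14 -0.03 -0.1 0" --pt "0.04 0.14 0 0 0" --pt "0.04 0 0 0 0" --pt "0.04 0 0 0.02 0" --pt "0.04 0 0 0 0" --grip_n 18

```text
t: 24.75
tool_pos: [0.4778, 0.1575, 0.129]
orientation: [-2.353, -2.081, 0.001]
force: [0.4, 0.1, -4.6]
opening: 0.0498
gripper_force: 18.0
```

tcp_steps --pt "0.04 0 0 0.02 0" --pt "0.04 -0.016 0 0.04 0" --pt "0.04 -0.016 0 0.04 0" --pt "0.04 0 0 0 0"

```text
t: 25.15
tool_pos: [0.478, 0.1556, 0.1242]
orientation: [2.354, 2.08, 0.0]
force: [-0.7, -0.5, -1.5]
opening: 0.0499
gripper_force: 18.0
```

tcp_steps --pt "0.04 -0.016 0 0.04 0" --pt "0.04 -0.016 0 0.04 0" --pt "0.04 0 0 0 0"

```text
t: 25.45
tool_pos: [0.4777, 0.1541, 0.12]
orientation: [2.354, 2.08, 0.0]
force: [0.0, -0.9, -1.9]
opening: 0.0501
gripper_force: 18.0
```

Scaled: 0.002 m is 0.04, -0.0008 m is -0.016.

tcp_steps --pt "0.04 -0.016 0 0.04 0" --pt "0.04 -0.016 0 0.04 0" --pt "0.04 0 0 0 0"

```text
t: 25.75
tool_pos: [0.4775, 0.1525, 0.116]
orientation: [2.354, 2.08, -0.0]
force: [1.6, -0.9, -1.4]
opening: 0.0499
gripper_force: 18.0
```

tcp_steps --pt "0.04 -0.016 0 0.04 0" --pt "0.04 -0.008 0 0.02 0" --pt "0.04 0 0 0 0"

```text
t: 26.05
tool_pos: [0.4773, 0.1514, 0.1131]
orientation: [2.354, 2.081, -0.0]
force: [0.8, -0.6, -1.2]
opening: 0.0501
gripper_force: 18.0
```

tcp_steps --pt "0.04 -0.008 0 0.02 0" --pt "0.04 -0.008 0 0.02 0" --pt "0.04 0 0 0 0"

```text
t: 26.35
tool_pos: [0.4774, 0.1507, 0.1118]
orientation: [2.353, 2.081, 0.0]
force: [-1.7, -1.0, 4.5]
opening: 0.0495
gripper_force: 18.0
```

The TCP's height above the deck is now 44.5 mm, as expected with the pack flat, and the contact force rises. I'll start sliding, watching the forces.

Scaled: -0.0026 m is -0.052, 0.0014 m is 0.028.

tcp_steps --pt "0.04 -0.052 0 0.028 0" --pt "0.04 -0.052 0 0.028 0" --pt "0.04 0 0 0 0"

```text
t: 26.65
tool_pos: [0.4767, 0.145, 0.1085]
orientation: [2.354, 2.08, -0.0]
force: [0.7, -2.5, 4.1]
opening: 0.0499
gripper_force: 18.0
```

tcp_steps --pt "0.04 -0.052 0 0.03 0" --pt "0.04 -0.052 0 0.03 0" --pt "0.04 0 0 0 0"

```text
t: 26.95
tool_pos: [0.4761, 0.1399, 0.1055]
orientation: [2.354, 2.08, 0.0]
force: [0.9, -2.3, 3.9]
opening: 0.0495
gripper_force: 18.0
```

Scaled: -0.0026 m is -0.052, 0.0015 m is 0.03.

tcp_steps --pt "0.04 -0.052 0 0.03 0" --pt "0.04 -0.052 0 0.03 0" --pt "0.04 0 0 0 0"

```text
t: 27.25
tool_pos: [0.4755, 0.1348, 0.1025]
orientation: [2.354, 2.08, 0.0]
force: [0.7, -2.4, 5.2]
opening: 0.0499
gripper_force: 18.0
```

tcp_steps --pt "0.04 -0.052 0 0.03 0" --pt "0.04 -0.052 0 0.03 0" --pt "0.04 0 0 0 0" --grip_n 25

```text
t: 27.55
tool_pos: [0.4748, 0.1296, 0.0995]
orientation: [2.354, 2.08, 0.0]
force: [1.1, -1.6, 5.4]
opening: 0.0499
gripper_force: 25.0
```

tcp_steps --pt "0.04 -0.052 0 0.03 0" --pt "0.04 -0.052 0 0.03 0" --pt "0.04 0 0 0 0" --grip_n 30

```text
t: 27.85
tool_pos: [0.4741, 0.1245, 0.0967]
orientation: [2.353, 2.08, 0.0]
force: [-1.2, -2.5, 7.2]
opening: 0.05
gripper_force: 30.0
```

tcp_steps --pt "0.04 -0.052 0 0.03 0" --pt "0.04 -0.052 0 0.03 0" --pt "0.04 0 0 0 0" --grip_n 35

```text
t: 28.15
tool_pos: [0.4745, 0.1201, 0.0951]
orientation: [2.353, 2.08, 0.004]
force: [-2.0, 0.3, 13.3]
opening: 0.0498
gripper_force: 39.7
```

tcp_steps --pt "0.04 -0.052 0 0.03 0" --pt "0.04 -0.052 0 0.03 0" --pt "0.04 0 0 0 0"

```text
t: 28.45
tool_pos: [0.4727, 0.1133, 0.0902]
orientation: [2.353, 2.08, -0.002]
force: [0.4, -5.7, 5.8]
opening: 0.0496
gripper_force: 35.0
```

```bash
python3 sc.py
```

Run:
```python
from h import *
s=robot.read_state(); d=(s["tool_pos"]-np.array([.4763,.1358,.0518]))@shoeR(1.4478); print("tcp in shoe",np.round(d*1000,1))
```

```text
area 366.0 (279, 182, 17, 32)
[0.5304 0.2754 0.0007] tilt 37.9 rms 0.96 in shoe mm [ 100.2  -36.6 -116.9]
[0.5304 0.2754 0.0007] tilt 37.8 rms 0.96 in shoe mm [ 100.2  -36.6 -116.9]
tcp in shoe [-0.4  0.8 44.7]
```

The catch's resistance appeared at TCP x≈8 mm and was passed. I'll continue to the stop.

Scaled: -0.0026 m is -0.052, 0.0015 m is 0.03.

tcp_steps --pt "0.04 -0.052 0 0.03 0" --pt "0.04 -0.052 0 0.03 0" --pt "0.04 0 0 0 0"

```text
t: 28.8
tool_pos: [0.472, 0.1077, 0.087]
orientation: [2.353, 2.079, -0.003]
force: [0.8, -8.9, 2.9]
opening: 0.05
gripper_force: 35.0
```

tcp_steps --pt "0.04 -0.052 0 0.03 0" --pt "0.04 0 0 0 0"

```text
t: 29.0
tool_pos: [0.4719, 0.106, 0.0858]
orientation: [2.354, 2.08, -0.0]
force: [0.4, -4.7, 4.1]
opening: 0.0496
gripper_force: 35.0
```

tcp_steps --pt "0.04 -0.052 0 0.03 0" --pt "0.04 0 0 0 0"

```text
t: 29.2
tool_pos: [0.4717, 0.104, 0.0846]
orientation: [2.354, 2.08, 0.001]
force: [0.2, -2.4, 5.6]
opening: 0.0493
gripper_force: 35.0
```

tcp_steps --pt "0.04 -0.034 0 0.02 0" --pt "0.04 0 0 0 0"

```text
t: 29.4
tool_pos: [0.4717, 0.1038, 0.0845]
orientation: [-2.352, -2.08, -0.004]
force: [-2.6, 5.2, 13.0]
opening: 0.0498
gripper_force: 35.0
```

tcp_steps --pt "0.04 -0.034 0 0.02 0" --pt "0.04 0 0 0 0"

```text
t: 29.6
tool_pos: [0.4718, 0.1034, 0.0845]
orientation: [-2.351, -2.08, -0.007]
force: [-6.4, 10.3, 20.9]
opening: 0.0498
gripper_force: 35.0
```

Firm stop reached. I'll release, retreat and check numerically with the wrist camera.

tcp_steps --pt "0.06 0 0 0 0" --pt "0.08 0 0 0 0" --pt "0.09 0 0 0 0" --pt "0.09 0 0 0 0" --pt "0.09 0 0 -0.8 0" --pt "0.09 0 0 -1 0" --pt "0.09 -0.6 0 -1 0" --pt "0.09 -0.8 0 -0.6 0" --pt "0.09 0 0 0 0" --pt "0.09 0 0 0 0" --grip_n 10

```text
t: 30.6
tool_pos: [0.4633, 0.035, 0.2457]
orientation: [2.356, 2.078, 0.002]
force: [-0.6, -0.5, -1.1]
opening: 0.09
gripper_force: 0.0
```

Create hv.py:
```python
from h import *
import cv2
sp=[.4763,.1358,.0518,1.4478]
c=robot.read_camera("wrist"); np.save("w8.npy",c,allow_pickle=True); cv2.imwrite("w8.png",c["image"][:,:,::-1])
delta([0,0,0])
hsv=cv2.cvtColor(c["image"],cv2.COLOR_RGB2HSV)
def big(m):
    n,l,s,ce=cv2.connectedComponentsWithStats(m); i=1+np.argmax(s[1:,4]); return (l==i).astype(np.uint8)
y=big(cv2.inRange(hsv,(22,120,80),(35,255,255))); b=big(cv2.inRange(hsv,(100,120,50),(125,255,255)))
m=cv2.morphologyEx(y|b,cv2.MORPH_CLOSE,np.ones((9,9)))
print("yellow",cv2.boundingRect(y),"all",cv2.boundingRect(m),"area",m.sum())
h=np.argwhere(m)[:,::-1].astype(float)
for o in (0,3,6,10):
    L=[[o+44*a,25*s,z] for a in(-1,1) for s in(-1,1) for z in(8,57)]
    q=proj(c,shoeX(sp,L)); print(o,"pred bbox",np.round([q.min(0),q.max(0)],1).tolist())
print("obs",h.min(0),h.max(0)+1)
```

```bash
python3 hv.py
```

```text
t 30.6 tcp [0.4626 0.0357 0.2443] rot [ 0.992 -0.124 -0.001] F [ 0.1  0.3 -0. ]
tool delta [-0.0928 -0.4543  0.2448]
yellow (292, 142, 53, 15) all (288, 50, 60, 107) area 5123
0 pred bbox [[288.2, 48.5], [349.7, 157.4]]
3 pred bbox [[288.0, 45.1], [350.0, 155.0]]
6 pred bbox [[287.7, 41.6], [350.3, 152.6]]
10 pred bbox [[287.4, 36.8], [350.7, 149.4]]
obs [288.  50.] [348. 157.]
```

The pack matches its home outline to within about 1 mm. Next I'll close the fingers, go behind the flap and fold it.

tcp_steps --pt "0.0 0 0.02 -0.6 0" --pt "0.0 0.9 0 0 0" --pt "0.0 0.9 0 0 0" --pt "0.0 0.9 0 0 0" --pt "0.0 0.9 0 0 0" --pt "0.0 0.9 0 0 0" --pt "0.0 0.18 0 0 0" --pt "0.0 0 0 0 0" --pt "0.0 0 0 0.8 0" --pt "0.0 0 0 0.8 0" --pt "0.0 0 0 0.24 0" --pt "0.0 0 0 0 0" --pt "0.0 0 0 0 0" --pt "0.0 0 0 0 0" --grip_n 10

```text
t: 32.05
tool_pos: [0.4941, 0.268, 0.186]
orientation: [2.353, 2.079, 0.006]
force: [0.1, -0.1, -0.0]
opening: 0.0007
gripper_force: 0.0
```

Create fs.py:
```python
from h import *
s=robot.read_state(); d=s["tool_pos"]-np.array([.4763,.1358,.0518]); print("s",round(1000*(d[0]*.1227+d[1]*.9924),1),"lat",round(1000*(d[0]*.9924-d[1]*.1227),1),"tipz",round(s["tool_pos"][2]-.022,4),"F",np.round(s["force"],1),"open",s["opening"])
```

```bash
python3 fs.py
```

```text
s 133.3 lat 1.4 tipz 0.164 F [ 0.1 -0.1 -0. ] open 0.0006709662259269941
```

tcp_steps --pt "0.0 -0.2 0 0.12 0" --pt "0.0 -0.2 0 0 0" --pt "0.0 -0.2 0 0 0" --pt "0.0 -0.16 0 0 0" --pt "0.0 -0.16 0 0 0" --pt "0.0 -0.16 0 0 0" --pt "0.0 -0.14 0 0 0" --pt "0.0 -0.14 0 0 0" --pt "0.0 0 0 0 0"

```text
t: 32.95
tool_pos: [0.4843, 0.1993, 0.1774]
orientation: [2.354, 2.08, -0.0]
force: [-0.2, -0.4, -0.4]
opening: 0.0004
gripper_force: 0.0
```

```bash
python3 fs.py
```

```text
s 64.0 lat 0.2 tipz 0.1554 F [-0.2 -0.4 -0.4] open 0.00040785657634582697
```

tcp_steps --pt "0.0 -0.06 0 0.12 0" --pt "0.0 -0.06 0 0.12 0" --pt "0.0 -0.06 0 0.12 0" --pt "0.0 -0.06 0 0.12 0" --pt "0.0 0 0 0 0"

```text
t: 33.45
tool_pos: [0.482, 0.1878, 0.1518]
orientation: [-2.353, -2.08, 0.004]
force: [-0.1, 0.0, -0.3]
opening: 0.0005
gripper_force: 0.0
```

```bash
python3 fs.py
```

```text
s 52.3 lat -0.8 tipz 0.1298 F [-0.1  0.  -0.3] open 0.0004959061346374195
```

tcp_steps --pt "0.0 -0.02 0 0.12 0" --pt "0.0 -0.02 0 0.12 0" --pt "0.0 -0.02 0 0.08 0" --pt "0.0 0 0 0 0"

```text
t: 33.85
tool_pos: [0.482, 0.1851, 0.1364]
orientation: [-2.353, -2.08, 0.002]
force: [-0.4, 0.1, -0.0]
opening: 0.0004
gripper_force: 0.0
```

```bash
python3 fs.py
```

```text
s 49.6 lat -0.4 tipz 0.1144 F [-0.4  0.1 -0. ] open 0.00043728479788924596
```

Scaled: 0.005 m is 0.1, 0.003 m is 0.06.

tcp_steps --pt "0.0 -0.02 0 0.1 0" --pt "0.0 -0.02 0 0.1 0" --pt "0.0 -0.02 0 0.06 0" --pt "0.0 0 0 0.04 0"

```text
t: 34.25
tool_pos: [0.4827, 0.1828, 0.1244]
orientation: [-2.354, -2.081, -0.003]
force: [-11.8, -1.7, 28.7]
opening: 0.0006
gripper_force: 13.0
```

```bash
python3 fs.py
```

```text
s 47.5 lat 0.5 tipz 0.1024 F [-11.8  -1.7  28.7] open 0.0006053713896958071
```

tcp_steps --pt "0.0 0 0 0.04 0" --pt "0.0 0 0 0.04 0" --pt "0.0 0 0 0 0"

```text
t: 34.55
tool_pos: [0.483, 0.1831, 0.1238]
orientation: [2.353, 2.081, 0.004]
force: [-22.9, -4.3, 44.4]
opening: 0.0006
gripper_force: 21.1
```

```bash
python3 fs.py
```

Run:
```python
from h import *
import cv2
c=robot.read_camera("scene"); sp=[.4763,.1358,.0518,1.4478]
hsv=cv2.cvtColor(c["image"],cv2.COLOR_RGB2HSV); m=cv2.inRange(hsv,(4,150,80),(18,255,255))[150:230,262:300]
print("orange px",cv2.boundingRect(m),(m>0).sum())
```

```text
s 47.8 lat 0.8 tipz 0.1018 F [-22.9  -4.3  44.4] open 0.0005904002001635456
orange px (7, 27, 22, 16) 122
```

Firm contact. I'll lift off and check the flap angle numerically.

Units first: shifts go in shares of 50 mm. So -0.05 m is -1, -0.04 m is -0.8.

tcp_steps --pt "0.0 0 0 -0.2 0" --pt "0.0 0 0 -0.8 0" --pt "0.0 0 0 -1 0" --pt "0.0 -0.8 0 -0.6 0" --pt "0.0 -0.8 0 0 0" --pt "0.0 0 0 0 0" --pt "0.0 0 0 0 0"

```text
t: 35.3
tool_pos: [0.4723, 0.1024, 0.2482]
orientation: [-2.356, -2.078, -0.001]
force: [-0.2, -0.5, -0.5]
opening: 0.0009
gripper_force: 0.0
```

Create fl.py:
```python
from h import *
import cv2
sp=[.4763,.1358,.0518,1.4478]
for n in ("wrist","scene","side"):
    c=robot.read_camera(n)
    hsv=cv2.cvtColor(c["image"],cv2.COLOR_RGB2HSV); m=cv2.inRange(hsv,(3,130,60),(18,255,255))
    H=proj(c,shoeX(sp,[[80,0,20]]))[0]; k=130 if n=="wrist" else 30
    u0,u1,v0,v1=[int(x) for x in (max(H[0]-k,0),H[0]+k,max(H[1]-k,0),H[1]+k)]
    w=np.zeros_like(m); w[v0:v1,u0:u1]=m[v0:v1,u0:u1]
    N,l,s,ce=cv2.connectedComponentsWithStats(w); 
    i=1+np.argmax(s[1:,4]); print(n,"obs x0,y0,x1,y1",s[i,0],s[i,1],s[i,0]+s[i,2],s[i,1]+s[i,3],"area",s[i,4])
    for t in (0,.1,.25,.6,1.2,2.1):
        ct,st=np.cos(t),np.sin(t)
        L=[[108-r*ct+o*st,y,11+r*st+o*ct] for r in(0,58) for y in(-38,38) for o in (3,-3)]
        q=proj(c,shoeX(sp,L)); print("  ",t,np.round(np.r_[q.min(0),q.max(0)]).astype(int), round(cv2.contourArea(cv2.convexHull(q.astype(np.float32)))))
```

```bash
python3 fl.py; python3 hv.py | tail -6
```

```text
wrist obs x0,y0,x1,y1 272 50 364 122 area 6077
   0 [273  57 364 122] 5517
   0.1 [273  58 364 125] 5752
   0.25 [272  58 364 128] 6037
   0.6 [272  58 364 130] 6496
   1.2 [268  56 369 118] 5966
   2.1 [260  37 377  63] 2753
scene obs x0,y0,x1,y1 269 177 291 193 area 200
   0 [268 178 292 194] 295
   0.1 [268 178 292 193] 276
   0.25 [268 178 292 191] 242
   0.6 [268 178 292 186] 141
   1.2 [268 172 292 181] 147
   2.1 [267 163 289 181] 336
side obs x0,y0,x1,y1 328 230 350 236 area 102
   0 [328 230 350 235] 108
   0.1 [328 228 350 235] 143
   0.25 [328 226 350 235] 194
   0.6 [328 221 351 235] 295
   1.2 [328 216 351 235] 391
   2.1 [328 219 351 235] 338
yellow (295, 211, 47, 10) all (291, 129, 54, 92) area 3793
0 pred bbox [[291.0, 125.5], [347.7, 220.8]]
3 pred bbox [[290.7, 122.8], [348.0, 219.0]]
6 pred bbox [[290.5, 120.1], [348.2, 217.2]]
10 pred bbox [[290.2, 116.4], [348.5, 214.7]]
obs [291. 129.] [345. 221.]
```

All three views put the flap at about 0 rad and the pack at home, and the gripper is clear. Handing in.

```bash
python3 -c "
from plant import robot
print(robot.close_job())"
```

```text
the job is handed in; nothing more can be done
None
```

The job is handed in: by my last camera measurements the pack is home on the dock (within about 1 mm) and the keeper flap is flat (about 0 rad), but the hand-in returned no verdict and the catch snapping in was inferred from the slide forces, not seen.

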